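# Seat a stamp backplate in the hand press and hold the press down

### The arm

A 6-joint arm with a two-finger parallel gripper is mounted at the origin on a cart in front of the work surface, level with it; the furniture and walls round the work are solid. World frame = base frame: x ahead of the robot, y to its left, z up, the work surface at z = 0. Lengths are in mm, angles in rad, forces in N, time in s.
With the tool pointing down it reaches from about 350 to 975 mm from the base axis. Payload 17.4 kg.
Tool frame: the origin (TCP) lies midway between the tips of the shut fingers; the grasp point (between the pads) lies 19 mm behind it; z points along the fingers, y is the direction in which the jaws open and shut (so a half turn about z gives the same grasp; the last joint's range is limited). The gripper opens to 85 mm and grips with 20 to 120 N. Pads are 22 mm wide; open, the fingers measure 114 mm over their backs; the gripper's body (76 mm by 85 mm) begins 54 mm behind the grasp point. The pads swing forward as they close: fully open they stand 13 mm farther back than shut.
Start: joints at [-1.212, 0.116, 1.442, -0, 1.584, -0.038], TCP at [260.858, -622.564, 231.303] pointing down, gripper open.
Joint ranges: [-2.83, 2.83], [-0.83, 2.19], [0.07, 2.5], [-1.14, 4.28], [0.01, 3], [-2.97, 2.97]. Speed limits (rad/s): [1.89, 1.89, 2.22, 3.14, 3.14, 3.14].

### API

Orientations are given as [roll, pitch, yaw] about the fixed x, y, z axes, in that order (R = Rz(yaw) Ry(pitch) Rx(roll)).
In Python, from station import r, imaging gives the robot as it stands.
- The arm moves only by the tool move_arm, never from a script. Its argument "steps" is a list of rows, each an object with "delta_pos": the shift along the tool's x, y, z in cm, a list of three; "roll": the turn about the tool's z in rad. A call has 1 to 10 rows; each row shifts and turns the pose as measured when the row begins, along the tool's axes as they then stand; what a row does not reach is not made up. A row lasts 1/12 s, in which the tool goes at most 41.7 mm and 7.16 degrees, less where a joint would pass 70% of its speed; a pose out of reach is approached as far as the arm can. A call is refused whole if a number of a shift passes 4.17 or a number of a turn 0.125, either way. A call with a gripper value outside its range is refused whole. "fingers" is the opening in per cent of the stroke, from 0 (shut) to 100 (fully open), set as the call begins (left out, the last holds). The fingers move at their own pace and stop on an object; "grip_force" is the grip in N (left out, the last holds). Time passes only in rows, so rows that do not move let the fingers close. It gives the time, the measured TCP pose, the force and the opening at its end, in the units of the state.
- r.sense(): the state, without advancing time (a new reading comes with each control period).
- imaging.camera(name): name is "scene" or "side" or "wrist"; returns the picture (400x640x3 uint8, red, green, blue); there is no depth.
- imaging.calibration(name): a dict with "fx", "fy", "cx", "cy" (pixels), "k1" (the pictures are not rectified: a ray, as slopes to the right and down, at radius r is drawn at 1 + k1 r^2 times it, then the intrinsics apply), "rvec" (rotation vector, rad) and "tvec" (3), from world to camera coordinates, as OpenCV has them. Camera axes: x right, y down, z forward; pixel columns grow to the right and rows downward; lengths in mm; the calibration is good to about 2 mm. A picture is of the moment at which its call begins: read the wrist's pose just before it. calibration takes no time and is no camera call; for the wrist camera it gives the pose at the moment of the call.
- r.sign_off(): hands the job in, once; it reports no verdict.
The state is a dict: "time_s": time; "qpos": joint angles; "qd": joint speeds; "effort": joint torques, N m; "tool_pos": TCP position; "eef_rot": TCP orientation; "ft_force": force on the tool from outside, world axes, zero at the start; "moment": the same for the moment, N m; "width": opening from 0.0 (shut) to 1.0 (fully open).
Only numpy, scipy, OpenCV 4.12 (cv2) and the standard library are available. Lean on these libraries where they do the work, as an engineer would, in place of code of your own. Each camera call takes 0.05 s, during which the arm holds its last target. There are 200 camera calls.

### The job

Make up a carton stamp in the hand press: lay the loose two-holed metal backplate over the two locating pins of the press bed so that it rests flush on the black printing rubber, and let go of it while the press lever is still standing up. Then bring the lever down by its cross handle, past the first two click stops, to the third, where the round pressure pad squeezes the plate, and keep holding it there against its return spring: the work finishes with your hand still holding the lever down. Do not disturb the ink pad, rubber stamp and seal tin that stand close round the press.

Things in the scene. Friction and masses are not known exactly. Their poses are not given: they have to be found in the camera images.
- press: Grey hand press, fixed. Origin: on the table under the centre of its bed; x from the handle side back to the hinge, z up. Base x -80 to +190, y -85 to +85 mm, 14 high. Bed 112 x 38 mm (long in x), narrower than the backplate, so fingers may straddle it. Two hinge cheeks at x 93 to 137, |y| 57 to 67, 109 high; stop wheel and spring plunger outside the +y cheek (x 80 to 192, y 67 to 87, 124 high).
- press_seat (a point): Centre of the bed's black rubber top, 45 mm above the table, axes as the press. Two upright steel locating pins, 8 mm in diameter, stand at x = -42 and +42 mm, y = 0 from it; they rise 18 mm above the rubber, the upper 7 mm tapering to a 3 mm tip.
- backplate: Loose flat dark grey metal plate, 116 x 50 x 12 mm (x, y, z), about 0.18 kg, lying flat beside the press. Origin: centre of its underside; x along its length, z up. Two through holes, 10 mm in diameter, at x = -42 and +42 mm on its long centre line. It fits either way round. Seated, its origin lies at press_seat and its x runs along the press's x.
- press_lever (a joint): Lever angle (rad): 0 = upright (rest), grows as it comes forward and down, 1.571 = level = third stop, hard stop 1.62. Moving it takes about 3 to 12 N at the handle, holding it at the third stop about 10 to 15 N. Click stops at 0.57 and 1.07, where it stays if let go, and at 1.57, where it does not: let go there it springs back.
- press_lever_hinge (a point): The lever's hinge axis (along the press's y), 115 mm behind the bed's centre and 87 mm above the table; axes as the press, they do not turn. The lever is a yoke of two flat steel arms at y = -49 and +49 mm, 8 mm thick and 18 mm deep, joined by the handle at the far end.
- press_handle: Round black cross handle of the lever: a grip that revolves on its rod, 20 mm in diameter, 84 mm long between the arms. Origin: its centre, 220 mm from the hinge axis; y along the bar. Lever up: 307 mm above the table over the hinge; at the third stop: 87 mm high, 105 mm in front of the bed's centre. Its middle can be pinched from above (fingers before and behind) all the way, or pushed down on.
- press_foot: Round rubber-faced pressure pad, 34 mm in diameter, spring-mounted under a cross beam of the lever 115 mm from the hinge. Origin: on the lever's centre plane, 33 mm from the pad's face. It touches a seated plate at about 1.545 rad and squeezes it with about 13 N at the third stop, 20 N at the hard stop.
- ink_pad: Bystander: closed flat dark blue ink pad tin, 64 x 97 x 19 mm, on the other side of the press from the backplate. Origin: centre of its underside.
- rubber_stamp: Bystander: wooden rubber stamp with a turned knob, 29 x 60 x 66 mm, close beside the press. Origin: centre of its underside.
- seal_tin: Bystander: round steel seal tin, 64 mm across, 54 mm high, close beside the press. Origin: centre of its underside.
There are look-alikes about, which are no part of the job. What is meant by the backplate is not brown, pink or turquoise, and is the larger of those in its own colour.

How it is judged (in metres and radians):
On the way, in this order (a step that is already met when the one before it is completed fails the run):
1. the backplate rests flush on the bed over both pins, let go, while the lever still stands up (horizontal distance between backplate and press_seat below 0.003 m and z of backplate in the frame of press_seat below 0.0015 m and angle between backplate's own z axis and vertical below 0.03 rad and angle between the x axis of backplate and the x axis of press_seat, either way round below 0.06 rad and contact force between the fingers and backplate below 0.1 N and linear speed of backplate below 0.01 m/s and value of joint press_lever below 0.3 rad), for 0.2 s.
2. the lever is held at the third stop with the pad squeezing the seated plate (value of joint press_lever above 1.55 rad and contact force between press_foot and backplate above 7 N and horizontal distance between backplate and press_seat below 0.003 m), for 0.5 s.
At the end, for the whole second after the job is handed in: The fingers are still holding the handle down (more than 2 N on it): lever beyond 1.55 rad, that is at its third stop, the pad squeezing the plate with more than 7 N; the backplate over both pins, within 3 mm and 0.06 rad of the seat, level within 0.03 rad and within 1.5 mm of flush on the rubber (all of step 2 and contact force between the fingers and press_handle above 2 N and z of backplate in the frame of press_seat below 0.0015 m and angle between backplate's own z axis and vertical below 0.03 rad and angle between the x axis of backplate and the x axis of press_seat, either way round below 0.06 rad); the arm keeps its last pose, push and grip.
It fails at once if the ink pad is pushed more than 20 mm (distance of ink_pad from where it was at the start of the episode above 0.02 m).
It fails at once if the rubber stamp is pushed more than 20 mm or knocked over (distance of rubber_stamp from where it was at the start of the episode above 0.02 m or angle between rubber_stamp's own z axis and vertical above 0.5 rad).
It fails at once if the seal tin is pushed more than 20 mm (distance of seal_tin from where it was at the start of the episode above 0.02 m).
It also fails if it takes over 64 s, if anything falls off the work surface, if the arm or the gripper's body presses on something with over 40 N, if the wrist force passes 120 N, or if a joint passes its speed limit or range.

## Working session

There is one attempt and no reset: what is moved stays moved. The work goes in short steps, Python scripts to look and compute and a tool call to move; the robot and the scene stay as the last step left them, time stands still between calls to the robot, and variables do not carry over. Pictures are saved under pics/ and viewed, about 8 in all and at most 12, crops included, and the job is handed in when it is done.

Besides the shell and the picture viewer there is one more tool, called after ">>>" as a command line: name --argument value ..., lists and objects as JSON in quotes. move_arm: Moves the arm, as the interface text tells. Its arguments: {"type":"object","properties":{"steps":{"type":"array"},"fingers":{"type":"number"},"grip_force":{"type":"number"}},"required":["steps"]}

```bash
mkdir -p pics; ls
python3 - <<'E'
from station import r, imaging
import cv2,numpy as np
print(r.sense())
for n in("scene","side","wrist"):
    im=imaging.camera(n); cv2.imwrite(f"pics/{n}0.png",im[:,:,::-1]); print(n,imaging.calibration(n))
E
```

```text
pics
{'time_s': 0.0, 'qpos': array([-1.21180916e+00,  1.16503939e-01,  1.44230012e+00,  1.44840723e-06,
        1.58400914e+00, -3.77722420e-02]), 'qd': array([ 0.00062013, -0.00035541, -0.00030862, -0.00146692, -0.00075246,
        0.0010483 ]), 'effort': array([ 1.21694320e-04, -7.31992507e+01, -6.32486272e+01, -8.30568229e-05,
        6.40522296e-03,  1.02421836e-05]), 'tool_pos': array([ 260.77889554, -622.36938824,  230.52842931]), 'eef_rot': array([-3.14037303e+00, -4.75391918e-05,  3.96759401e-01]), 'ft_force': array([-0.08059673, -0.01381058, -0.48773106]), 'moment': array([-0.00464373, -0.00904075,  0.0601843 ]), 'width': 0.997356051642423}
scene {'fx': 393.5187269195644, 'fy': 393.5187269195644, 'cx': 319.54607588648497, 'cy': 185.167557009286, 'k1': -0.05931410216399038, 'rvec': array([ 0.59309931, -2.49207322,  1.3925449 ]), 'tvec': array([ 544.27250145,  259.25162499, 1200.14240071])}
side {'fx': 430.8207382713702, 'fy': 430.8207382713702, 'cx': 309.5554605302427, 'cy': 200.10161498677905, 'k1': -0.04470426326318536, 'rvec': array([ 0.42859805, -2.43031097,  1.64548826]), 'tvec': array([ 548.72939103,  227.65196306, 1220.93690449])}
wrist {'fx': 275.812664390474, 'fy': 275.812664390474, 'cx': 322.25715500113824, 'cy': 196.39320106711835, 'k1': 0.001665971886374417, 'rvec': array([-2.37614727,  1.57962448,  0.26510048]), 'tvec': array([-674.11631246,  -43.23438441,  382.00637588])}
```

View pics/scene0.png

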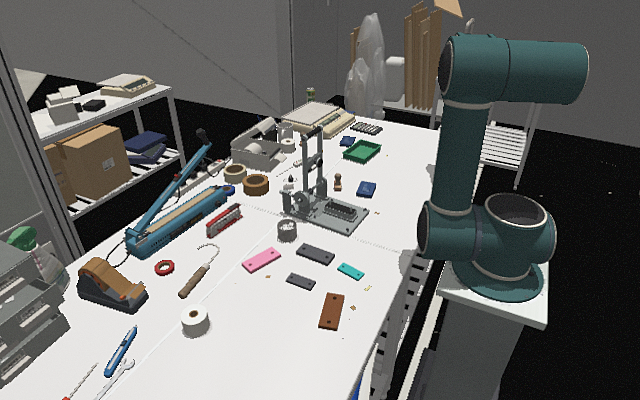

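View pics/side0.png

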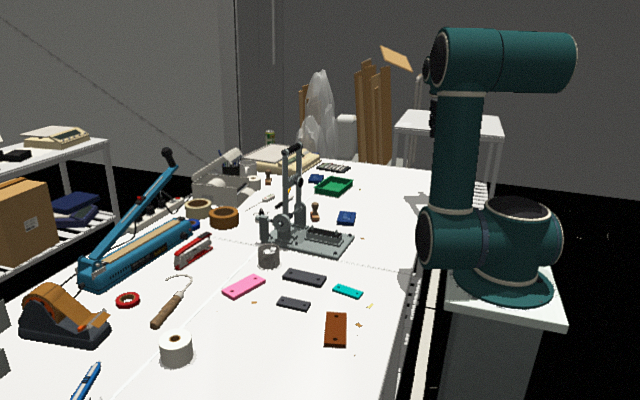

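Scene view: the candidates are the large dark grey plate (315,254), small dark grey plate (300,281), pink (262,260), turquoise (350,271) and brown (331,311). I choose the large dark grey one. The press is at about (335,212), its lever upright with the handle near (313,130). The seal tin is at (287,230), the rubber stamp at (338,182) and the ink pad at (366,189). The side view agrees: plate at (304,277), press at (320,240).

```bash
cat > h.py <<'E'
import numpy as np, cv2
from station import r, imaging
def cam(n):
    c=imaging.calibration(n); R=cv2.Rodrigues(np.array(c['rvec']))[0]; return c,R,np.array(c['tvec'])
def ray(cal,uv):
    c,R,t=cal; d=(np.asarray(uv,float)-[c['cx'],c['cy']])/[c['fx'],c['fy']]; p=d.copy()
    for _ in range(20): p=d/(1+c['k1']*(p@p))
    return -R.T@t, R.T@np.r_[p,1]
def onz(cal,uv,z):
    o,d=ray(cal,uv); return o+d*(z-o[2])/d[2]
def proj(cal,P):
    c,R,t=cal; q=R@np.asarray(P,float)+t; p=q[:2]/q[2]; p=p*(1+c['k1']*(p@p)); return p*[c['fx'],c['fy']]+[c['cx'],c['cy']]
E
python3 - <<'E'
from h import *
for n,b in(("scene",(285,235,345,270)),("side",(275,262,332,292))):
    cal=cam(n); print(n,'cam at',ray(cal,(320,200))[0].round())
    im=cv2.imread(f"pics/{n}0.png"); x0,y0,x1,y1=b
    s=im[y0:y1,x0:x1].astype(int); m=((s.max(2)<110)&(s.max(2)-s.min(2)<30)).astype(np.uint8)
    k,l,st,ce=cv2.connectedComponentsWithStats(m); i=1+st[1:,4].argmax(); 
    ct=cv2.findContours((l==i).astype(np.uint8),0,1)[0][0]
    rc=cv2.approxPolyDP(cv2.convexHull(ct),2.5,True)[:,0]+[x0,y0]; print(st[i],ce[i]+[x0,y0]); 
    for p in rc: print(p,onz(cal,p,12).round(1),onz(cal,p,0).round(1))
im=cv2.imread("pics/scene0.png")[115:295,240:400]; cv2.imwrite("pics/c1.png",cv2.resize(im,None,fx=3.3,fy=3.3,interpolation=cv2.INTER_CUBIC))
E
```

```text
scene cam at [  87. 1036.  850.]
[ 11   8  39  23 467] [315.16059957 254.12205567]
[304 243] [582.2 167.5  12. ] [589.3 155.   -0. ]
[334 256] [467.7 180.4  12. ] [473.1 168.1   0. ]
[325 265] [475.  229.8  12. ] [480.6 218.2   0. ]
[296 254] [579.  226.2  12. ] [586.1 214.5  -0. ]
side cam at [ 180. 1174.  659.]
[  7   6  45  20 500] [304.196 277.764]
[326 278] [468.2 185.7  12. ] [473.6 167.3   0. ]
[320 287] [469.9 234.1  12. ] [475.3 216.7   0. ]
[283 279] [577.7 232.9  12. ] [585.1 215.4   0. ]
[282 276] [586.3 219.6  12. ] [593.8 201.9   0. ]
[289 268] [584.1 172.7  12. ] [591.6 154.1   0. ]
```

View pics/c1.png

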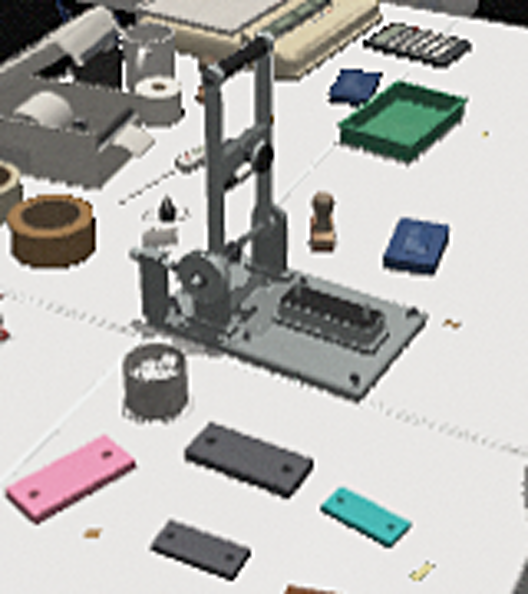

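The crop confirms the choice: a dark grey plate with two holes, clearly larger than the small grey one. Next is a rough press pose.

Run:
```python
from h import *
c=cam("scene")
def P(u,v,z): return onz(c,(240+u/3.3,115+v/3.3),z).round(1)
print('base front -y',P(427,315,14),'front +y',P(362,397,14),'plate holes',P(211,437,12),P(289,470,12))
print('handle ends',P(210,75,307),P(268,42,307))
print('tin',P(155,412,0),'stamp',P(322,245,0),'ink',P(418,250,10))
w=cam("wrist"); s=r.sense(); o,d=ray(w,(320,200)); print('wrist cam',o,d,s['tool_pos'])
from scipy.spatial.transform import Rotation as R
print(R.from_euler('xyz',s['eef_rot']).as_matrix().round(3)); print(w[1].round(3))
```

```text
base front -y [ 455.1 -100.3   14. ] front +y [463.1  65.4  14. ] plate holes [571.8 187.   12. ] [482.8 195.4  12. ]
handle ends [664.   8. 307.] [649.3 -91.4 307. ]
tin [648.3 166.6   0. ] stamp [ 629.1 -201.     0. ] ink [ 514.6 -228.4   10. ]
wrist cam [ 338.06659826 -589.31730341  375.02930149] [-0.31530723 -0.12314939 -0.94109168] [ 260.78922191 -622.41719562  230.72439494]
[[ 0.922  0.386 -0.   ]
 [ 0.386 -0.922  0.001]
 [ 0.    -0.001 -1.   ]]
[[ 0.387 -0.922 -0.   ]
 [-0.872 -0.366  0.326]
 [-0.301 -0.126 -0.945]]
```

>>> move_arm --steps '[{"delta_pos":[3.2,-3.0,0]},{"delta_pos":[3.2,-3.0,0]},{"delta_pos":[3.2,-3.0,0]},{"delta_pos":[3.2,-3.0,0]},{"delta_pos":[3.2,-3.0,0]},{"delta_pos":[3.2,-3.0,0]},{"delta_pos":[3.2,-3.0,0]},{"delta_pos":[3.2,-3.0,0]}]'

```text
schema error: expected keys delta_pos, roll
```

>>> move_arm --steps '[{"delta_pos":[0,0,0],"roll":-0.125},{"delta_pos":[0,0,0],"roll":-0.125},{"delta_pos":[0,0,0],"roll":-0.125},{"delta_pos":[0,0,0],"roll":-0.125},{"delta_pos":[0,0,0],"roll":-0.125},{"delta_pos":[0,0,0],"roll":-0.125},{"delta_pos":[0,0,0],"roll":-0.125},{"delta_pos":[0,0,0],"roll":-0.125},{"delta_pos":[0,0,0],"roll":-0.125},{"delta_pos":[0,0,0],"roll":-0.125}]'

```text
time_s: 0.98
tool_pos: [260.5, -621.5, 227.2]
eef_rot: [-3.14, -0.006, 1.65]
ft_force: [0.1, -0.4, 0.2]
width: 0.996
```

>>> move_arm --steps '[{"delta_pos":[0,0,0],"roll":-0.125},{"delta_pos":[0,0,0],"roll":-0.125},{"delta_pos":[0,0,0],"roll":-0.125},{"delta_pos":[0,0,0],"roll":-0.125},{"delta_pos":[0,0,0],"roll":-0.125},{"delta_pos":[0,0,0],"roll":-0.125},{"delta_pos":[0,0,0],"roll":-0.125},{"delta_pos":[0,0,0],"roll":-0.125},{"delta_pos":[0,0,0],"roll":-0.125},{"delta_pos":[0,0,0],"roll":-0.125}]'

```text
time_s: 1.82
tool_pos: [260.1, -620.6, 223.8]
eef_rot: [3.132, -0.006, 2.9]
ft_force: [-0.1, -0.3, 0.4]
width: 1.003
```

>>> move_arm --steps '[{"delta_pos":[0,0,0],"roll":-0.1},{"delta_pos":[-1.5,3.8,0],"roll":-0.09},{"delta_pos":[-1.5,3.8,0],"roll":0},{"delta_pos":[-1.5,3.8,0],"roll":0},{"delta_pos":[-1.5,3.8,0],"roll":0},{"delta_pos":[-1.5,3.8,0],"roll":0},{"delta_pos":[-1.5,3.8,0],"roll":0},{"delta_pos":[-1.5,3.8,0],"roll":0}]'

```text
time_s: 2.48
tool_pos: [376.4, -357.4, 221.1]
eef_rot: [3.126, -0.008, 3.101]
ft_force: [0.9, -0.7, 0.4]
width: 0.998
```

>>> move_arm --steps '[{"delta_pos":[-1.5,3.8,0],"roll":0},{"delta_pos":[-1.5,3.8,0],"roll":0},{"delta_pos":[-1.5,3.8,0],"roll":0},{"delta_pos":[-1.5,3.8,0],"roll":0},{"delta_pos":[-1.5,3.8,0],"roll":0},{"delta_pos":[-1.5,3.8,0],"roll":0}]'

```text
time_s: 2.98
tool_pos: [474.3, -127.2, 223.9]
eef_rot: [3.127, -0.007, 3.1]
ft_force: [0.6, 1.3, 0.0]
width: 1.003
```

>>> move_arm --steps '[{"delta_pos":[-1.5,3.7,0.2],"roll":0},{"delta_pos":[-1.5,3.7,0.3],"roll":0},{"delta_pos":[-1.3,3.3,0.3],"roll":0},{"delta_pos":[0,0,0],"roll":0},{"delta_pos":[0,0,0],"roll":0}]'

```text
time_s: 3.4
tool_pos: [523.7, -9.6, 216.7]
eef_rot: [3.126, -0.006, 3.107]
ft_force: [-0.2, -0.4, -0.6]
width: 0.999
```

```bash
cat > snap.py <<'E'
import sys,pickle
from h import *
n=sys.argv[1]; cal=cam("wrist"); s=r.sense(); im=imaging.camera("wrist")
cv2.imwrite(f"pics/{n}.png",im[:,:,::-1]); pickle.dump((cal,s['tool_pos'],s['eef_rot']),open(f"pics/{n}.pkl","wb"))
print(s['tool_pos'].round(2),s['eef_rot'].round(4))
E
python3 snap.py w1
```

```text
[523.73  -9.58 216.74] [ 3.1257 -0.0062  3.1069]
```

View pics/w1.png

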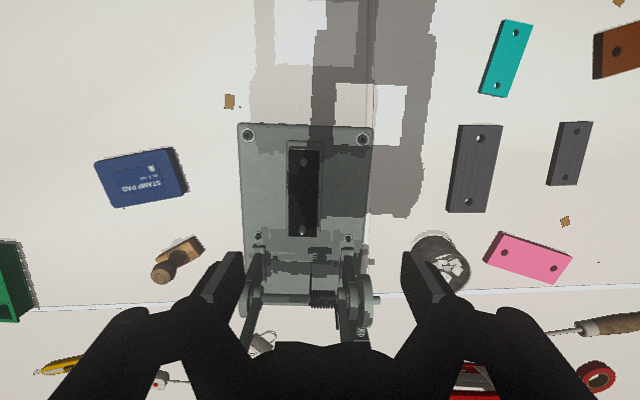

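The wrist view shows the press with its bed at (303,195) and pins near (303,161) and (302,230). The backplate is at (473,168) with holes near (480,138) and (468,202). The small grey plate, pink, turquoise and brown plates, ink pad, stamp and tin are all visible as well.

Run:
```python
import cv2,numpy as np
im=cv2.imread("pics/w1.png")
a=cv2.resize(im[115:250,230:382],None,fx=4,fy=4,interpolation=cv2.INTER_CUBIC)[:, :]
b=im[115:250,440:510]; b=cv2.resize(b,None,fx=4,fy=4,interpolation=cv2.INTER_CUBIC)
c=np.hstack([a[:,:508],b]); c=cv2.convertScaleAbs(c,alpha=1.8,beta=15); cv2.imwrite("pics/c2.png",c); print(c.shape)
```

```text
(540, 788, 3)
```

View pics/c2.png

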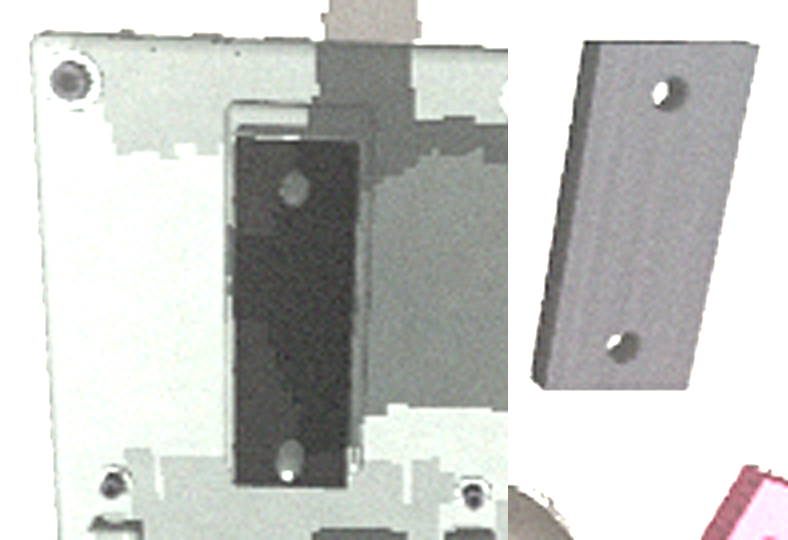

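Run:
```python
from h import *
import pickle
cal,tp,er=pickle.load(open("pics/w1.pkl","rb"))
A=lambda u,v,z:onz(cal,(230+u/4,115+v/4),z); B=lambda u,v,z:onz(cal,(440+(u-508)/4,115+v/4),z)
h=[B(670,93,12),B(623,346,12)]; d=h[1]-h[0]; print('holes',h,np.linalg.norm(d),np.arctan2(d[1],d[0]),'mid',(h[0]+h[1])/2)
for q in((588,41),(758,44),(688,388),(548,388)): print('corner',B(*q,12).round(1))
print('rubber'); R=[A(*q,45) for q in((236,140),(357,140),(347,486),(234,485))]
for x in R: print(x.round(1))
print('mean',np.mean(R,0))
pb=[A(294,187,z) for z in(50,54)]+[A(289,475,63),A(290,445,45)]; print('pins',pb)
print('bolts',A(70,80,14),A(114,483,14),A(474,493,14))
im=cv2.imread("pics/w1.png"); g=im.max(2); m=np.zeros_like(g); s=g[130:245,280:326]; 
m=(s<42).astype(np.uint8); m=cv2.morphologyEx(m,cv2.MORPH_CLOSE,np.ones((9,9))); k,l,st,ce=cv2.connectedComponentsWithStats(m); i=1+st[1:,4].argmax(); print(st[i]); ct=cv2.findContours((l==i).astype(np.uint8),0,1)[0][0]
pts=np.array([onz(cal,p[0]+[280,130],45)[:2] for p in ct],np.float32); print(cv2.minAreaRect(pts))
```

```text
holes [array([489.22782371, 194.9232423 ,  12.        ]), array([573.84725248, 191.71609639,  12.        ])] 84.68018368917956 -0.037882689739206284 mid [531.5375381  193.31966935  12.        ]
corner [472.3 166.9  12. ]
corner [475.1 220.2  12. ]
corner [590.2 216.4  12. ]
corner [588.3 167.9  12. ]
rubber
[489.8 -43.2  45. ]
[491.1  -8.6  45. ]
[601.1 -15.9  45. ]
[599.2 -51.8  45. ]
mean [545.32300546 -29.86483571  45.        ]
pins [array([503.05294821, -27.06235246,  50.        ]), array([502.23897063, -26.82165809,  54.        ]), array([587.5294849 , -32.67627813,  63.        ]), array([586.0371436 , -33.23043672,  45.        ])]
bolts [474.4639004  -96.22814535  14.        ] [612.31282659 -97.67705336  14.        ] [621.52717116  27.80628785  14.        ]
[   9   19   31   88 2527]
((544.8218994140625, -29.72479248046875), (34.83818054199219, 109.97810363769531), 85.81193542480469)
```

>>> move_arm --steps '[{"delta_pos":[0,4.1,0],"roll":0},{"delta_pos":[0,4.1,0],"roll":0},{"delta_pos":[0,4.1,1],"roll":0},{"delta_pos":[0,4.1,2],"roll":0},{"delta_pos":[0,4.1,3],"roll":0},{"delta_pos":[0,0,3],"roll":0},{"delta_pos":[0,0,2],"roll":0},{"delta_pos":[0,0,0],"roll":0}]'

```text
time_s: 4.12
tool_pos: [531.8, 184.8, 114.4]
eef_rot: [3.126, -0.001, 3.092]
ft_force: [-0.0, -0.3, -0.9]
width: 1.0
```

```bash
python3 snap.py w2
python3 - <<'E'
from h import *
import pickle
cal,tp,er=pickle.load(open("pics/w2.pkl","rb"))
im=cv2.imread("pics/w2.png")
for p in((489.2,194.9,12),(573.8,191.7,12),(472,167,12),(475,220,12),(590,216,12)): print(proj(cal,p).round(1))
cv2.imwrite("pics/w2b.png",cv2.convertScaleAbs(im,alpha=1.8,beta=15))
E
```

```text
[531.83 184.84 114.42] [ 3.1257e+00 -7.0000e-04  3.0919e+00]
[328.6 150.3]
[328.9 235.3]
[295.9 132.3]
[356.5 132.7]
[353.5 248.4]
```

View pics/w2b.png

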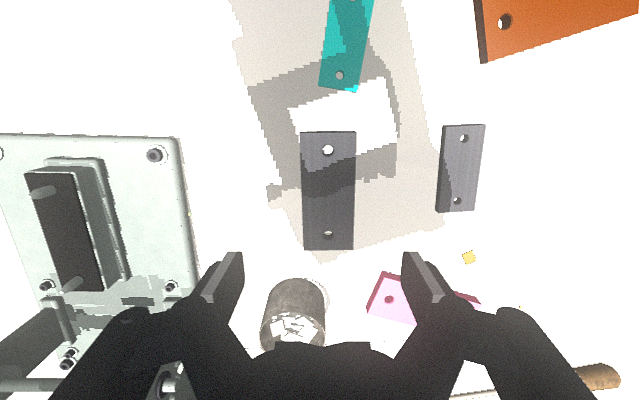

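Plate holes are at (328,150) and (328,235), exactly where the first measurement predicted them, so the measurement holds. Descending.

>>> move_arm --steps '[{"delta_pos":[0,0.67,2],"roll":-0.012},{"delta_pos":[0,0,3],"roll":0},{"delta_pos":[0,0,3],"roll":0},{"delta_pos":[0,0,2],"roll":0},{"delta_pos":[0,0,0.7],"roll":0},{"delta_pos":[0,0,0],"roll":0}]'

```text
time_s: 4.67
tool_pos: [539.8, 187.4, 18.1]
eef_rot: [3.122, 0.014, 3.095]
ft_force: [-0.4, 0.5, 0.3]
width: 0.999
```

>>> move_arm --steps '[{"delta_pos":[0.8,0.6,0],"roll":-0.009},{"delta_pos":[0,0,0],"roll":0},{"delta_pos":[0,0,0],"roll":0}]'

```text
time_s: 4.92
tool_pos: [533.8, 193.4, 23.3]
eef_rot: [3.121, 0.018, 3.103]
ft_force: [0.4, 0.1, 0.5]
width: 1.005
```

>>> move_arm --steps '[{"delta_pos":[0.1,0,0.8],"roll":0},{"delta_pos":[0,0,0.8],"roll":0},{"delta_pos":[0,0,0.4],"roll":0},{"delta_pos":[0,0,0],"roll":0},{"delta_pos":[0,0,0],"roll":0}]'

```text
time_s: 5.33
tool_pos: [534.4, 194.6, 4.6]
eef_rot: [3.119, 0.023, 3.103]
ft_force: [-0.6, 0.2, 0.3]
width: 1.002
```

>>> move_arm --steps '[{"delta_pos":[0.1,-0.12,0.25],"roll":0},{"delta_pos":[0,0,0],"roll":0},{"delta_pos":[0,0,0],"roll":0}]'

```text
time_s: 5.58
tool_pos: [533.3, 193.3, 1.5]
eef_rot: [3.119, 0.022, 3.103]
ft_force: [0.0, 0.0, 0.7]
width: 0.999
```

>>> move_arm --steps '[{"delta_pos":[0,0,0],"roll":0},{"delta_pos":[0,0,0],"roll":0},{"delta_pos":[0,0,0],"roll":0},{"delta_pos":[0,0,0],"roll":0},{"delta_pos":[0,0,0],"roll":0},{"delta_pos":[0,0,0],"roll":0},{"delta_pos":[0,0,0],"roll":0},{"delta_pos":[0,0,0],"roll":0}]' --fingers 45 --grip_force 40

```text
time_s: 6.25
tool_pos: [533.6, 193.3, 2.0]
eef_rot: [3.119, 0.023, 3.103]
ft_force: [-0.6, -0.3, 0.6]
width: 0.572
```

>>> move_arm --steps '[{"delta_pos":[0,0,0],"roll":0},{"delta_pos":[0,0,0],"roll":0},{"delta_pos":[0,0,0],"roll":0}]' --fingers 30 --grip_force 60

```text
time_s: 6.5
tool_pos: [533.7, 193.3, 2.2]
eef_rot: [3.119, 0.023, 3.103]
ft_force: [-1.0, 0.8, 0.3]
width: 0.565
```

>>> move_arm --steps '[{"delta_pos":[0,0,-1],"roll":0},{"delta_pos":[0,0,-2],"roll":0},{"delta_pos":[0,0,-2],"roll":0},{"delta_pos":[0,0,-2],"roll":0},{"delta_pos":[0,0,-2],"roll":0},{"delta_pos":[0,0,-1],"roll":0},{"delta_pos":[0,0,0],"roll":0}]'

```text
time_s: 7.08
tool_pos: [529.2, 190.4, 107.0]
eef_rot: [3.121, 0.018, 3.103]
ft_force: [0.7, 0.3, -1.4]
width: 0.56
```

```bash
python3 snap.py w3;  python3 - <<'E'
import cv2
im=cv2.imread("pics/w3.png"); cv2.imwrite("pics/w3b.png",cv2.convertScaleAbs(im,alpha=1.8,beta=15))
E
```

```text
[529.21 190.43 107.05] [3.1208 0.0184 3.1032]
```

View pics/w3b.png

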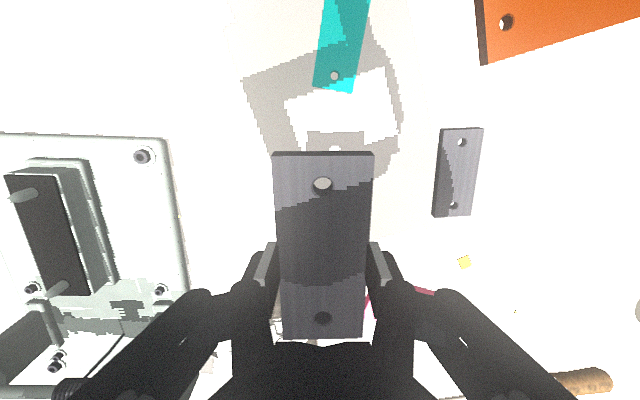

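The plate is held level between the fingers, with holes at (322,184) and (323,319).

```bash
cat > t.py <<'E'
from h import *
from scipy.spatial.transform import Rotation as Ro
import pickle
def T(p,e):
    M=np.eye(4); M[:3,:3]=Ro.from_euler('xyz',e).as_matrix(); M[:3,3]=p; return M
G=np.linalg.inv(T([533.7,193.3,2.2],[3.119,.023,3.103]))@T([531.5,193.3,0],[0,0,-.038])
def plate(p,e): return T(p,e)@G
E
python3 - <<'E'
from t import *
cal,tp,er=pickle.load(open("pics/w3.pkl","rb"))
M=plate(tp,er); print(M[:3,3].round(1),Ro.from_matrix(M[:3,:3]).as_euler('xyz').round(4))
for x in(-42,42): print(proj(cal,(M@[x,0,12,1])[:3]).round(1),(M@[x,0,12,1])[:3].round(1))
g=cv2.imread("pics/w3.png").max(2)
for c in((322,184),(323,319)):
    s=g[c[1]-10:c[1]+11,c[0]-12:c[0]+13]; print(np.median(s),s[10,::3],s[::3,12])
p=[ray(cal,q)[1] for q in((322.5,184),(322.5,319))]; o=ray(cal,(322,184))[0]
for z in(103,105,107,109,111):
    a,b=onz(cal,(322.5,184),z+6),onz(cal,(322.5,319),z+6); print(z+6,a.round(1),b.round(1),np.linalg.norm(a-b).round(2))
E
```

```text
[527.  190.4 104.9] [-0.0017  0.0046 -0.0378]
[321.3 186.4] [485.1 192.  117.1]
[321.4 316.7] [569.  188.9 116.7]
74.0 [ 76  50  99 101 102 103 100  36  69] [ 75  78 101  98  99  45  39]
41.0 [44 37 31 24 27 29 27 41 46] [45 28 27 28 31 36 44]
109 [486.4 192.8 109. ] [578.3 189.4 109. ] 91.95
111 [485.8 192.8 111. ] [576.4 189.4 111. ] 90.64
113 [485.1 192.7 113. ] [574.4 189.4 113. ] 89.34
115 [484.5 192.7 115. ] [572.5 189.5 115. ] 88.03
117 [483.9 192.7 117. ] [570.5 189.5 117. ] 86.72
```

>>> move_arm --steps '[{"delta_pos":[0,-2,0],"roll":0.034},{"delta_pos":[0,-3,0],"roll":0},{"delta_pos":[0,-3,0],"roll":0},{"delta_pos":[0,-2,0],"roll":0},{"delta_pos":[0,-1,0],"roll":0},{"delta_pos":[0,0,0],"roll":0},{"delta_pos":[0,0,0],"roll":0}]'

```text
time_s: 7.72
tool_pos: [518.4, 77.2, 95.3]
eef_rot: [3.122, 0.008, 3.069]
ft_force: [0.6, 0.8, -2.4]
width: 0.556
```

```bash
python3 snap.py w4;  python3 - <<'E'
from t import *
cal,tp,er=pickle.load(open("pics/w4.pkl","rb"))
for x in(-42,42):
    c,s=np.cos(.072),np.sin(.072); P=np.array([544.9+c*x,-30.1-s*x,0]); print([proj(cal,P+[0,0,z]).round(1) for z in(45,56,63)])
im=cv2.imread("pics/w4.png"); im=cv2.convertScaleAbs(im,alpha=1.8,beta=15)
cv2.imwrite("pics/w4b.png",cv2.resize(im[110:330,80:390],None,fx=2.5,fy=2.5,interpolation=cv2.INTER_CUBIC))
E
```

```text
[518.4   77.17  95.33] [3.1216 0.0082 3.0692]
[array([180. , 208.9]), array([172.8, 214.7]), array([167.8, 218.7])]
[array([197. , 300.2]), array([191.4, 309.6]), array([187.7, 316. ])]
```

View pics/w4b.png

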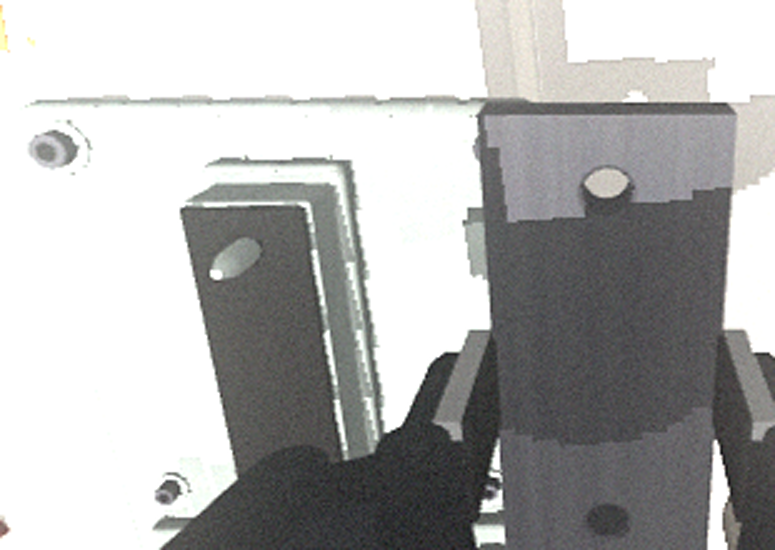

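Front pin: base at about (180,210) and tip at (167,219.5), against predicted (180,209) and (168,219), so the press pose agrees within 1 mm. Held plate holes are at (322,184) and (323,318), as before.

```bash
cat > need.py <<'E'
from t import *
s=r.sense(); tp,er=s['tool_pos'],s['eef_rot']; M=plate(tp,er)
e=Ro.from_matrix(M[:3,:3]).as_euler('xyz'); d=np.array([544.9,-30.1,45])-M[:3,3]
print('plate',M[:3,3].round(2),e.round(4),'world d',d.round(2),'roll',round(e[2]+.072,4)); print('tool d cm',(T(tp,er)[:3,:3].T@d/10).round(3),'ft',s['ft_force'].round(2),s['moment'].round(2))
E
python3 need.py
```

```text
plate [516.15  77.53  93.1 ] [-0.0027  0.015  -0.0714] world d [  28.75 -107.63  -48.1 ] roll 0.0006
tool d cm [ -3.602 -10.623   4.629] ft [ 0.06  0.08 -3.38] [-0.02  0.01  0.01]
```

>>> move_arm --steps '[{"delta_pos":[-0.7,-2,0],"roll":0},{"delta_pos":[-0.9,-2.6,0],"roll":0},{"delta_pos":[-0.9,-2.6,0],"roll":0},{"delta_pos":[-0.7,-2,0],"roll":0},{"delta_pos":[-0.4,-1.4,0],"roll":0},{"delta_pos":[0,0,0],"roll":0},{"delta_pos":[0,0,0],"roll":0}]'

```text
time_s: 8.35
tool_pos: [549.2, -27.5, 91.1]
eef_rot: [3.12, 0.006, 3.078]
ft_force: [0.5, 0.2, -2.8]
width: 0.563
```

```bash
python3 need.py
```

```text
plate [546.91 -27.41  88.97] [-0.0008  0.017  -0.063 ] world d [ -2.01  -2.69 -43.97] roll 0.009
tool d cm [ 0.21  -0.378  4.389] ft [ 0.46  0.21 -2.78] [-0.04 -0.08  0.  ]
```

>>> move_arm --steps '[{"delta_pos":[0.2,-0.32,0.5],"roll":0.009},{"delta_pos":[0,0,0.7],"roll":0},{"delta_pos":[0,0,0.4],"roll":0},{"delta_pos":[0,0,0],"roll":0},{"delta_pos":[0,0,0],"roll":0}]'

```text
time_s: 8.77
tool_pos: [546.4, -26.3, 72.3]
eef_rot: [3.119, 0.004, 3.072]
ft_force: [-0.3, 0.1, -1.3]
width: 0.564
```

```bash
python3 need.py
```

```text
plate [544.18 -26.19  70.12] [ 0.0001  0.0186 -0.0691] world d [  0.72  -3.91 -25.12] roll 0.0029
tool d cm [-0.088 -0.442  2.504] ft [-0.27  0.05 -1.3 ] [-0.03 -0.02  0.05]
```

>>> move_arm --steps '[{"delta_pos":[-0.05,-0.4,0],"roll":0.003},{"delta_pos":[0,0,0],"roll":0},{"delta_pos":[0,0,0],"roll":0}]'

```text
time_s: 9.02
tool_pos: [546.6, -29.9, 72.2]
eef_rot: [3.119, 0.004, 3.07]
ft_force: [-0.6, -0.8, -1.9]
width: 0.564
```

```bash
python3 need.py
```

```text
plate [544.37 -29.87  70.08] [ 0.0002  0.0187 -0.0713] world d [  0.53  -0.23 -25.08] roll 0.0007
tool d cm [-0.044 -0.077  2.507] ft [-0.62 -0.85 -1.87] [-0.04 -0.04 -0.01]
```

Aligned; now lower gently, watching the force.

>>> move_arm --steps '[{"delta_pos":[-0.04,-0.04,0.4],"roll":0},{"delta_pos":[0,-0.02,0.4],"roll":0},{"delta_pos":[0,0,0.3],"roll":0},{"delta_pos":[0,0,0],"roll":0}]'

```text
time_s: 9.35
tool_pos: [547.4, -30.6, 60.7]
eef_rot: [3.119, 0.005, 3.069]
ft_force: [-0.3, 1.0, -1.7]
width: 0.56
```

```bash
python3 need.py
```

```text
plate [545.12 -30.53  58.52] [ 0.0001  0.0176 -0.0717] world d [ -0.22   0.43 -13.52] roll 0.0003
tool d cm [0.032 0.011 1.352] ft [-0.32  1.04 -1.69] [-0.   -0.    0.04]
```

>>> move_arm --steps '[{"delta_pos":[0,0,0.3],"roll":0},{"delta_pos":[0,0,0.2],"roll":0},{"delta_pos":[0,0,0.1],"roll":0},{"delta_pos":[0,0,0],"roll":0}]'

```text
time_s: 9.68
tool_pos: [547.2, -30.5, 53.6]
eef_rot: [3.119, 0.005, 3.069]
ft_force: [0.0, 0.2, -2.6]
width: 0.563
```

```bash
python3 need.py
```

```text
plate [544.98 -30.37  51.4 ] [ 0.0002  0.0183 -0.0718] world d [-0.08  0.27 -6.4 ] roll 0.0002
tool d cm [0.013 0.012 0.641] ft [ 0.01  0.21 -2.55] [-0.03 -0.01 -0.01]
```

>>> move_arm --steps '[{"delta_pos":[0,0,0.25],"roll":0},{"delta_pos":[0,0,0.15],"roll":0},{"delta_pos":[0,0,0.1],"roll":0},{"delta_pos":[0,0,0.05],"roll":0}]'

```text
time_s: 10.02
tool_pos: [547.4, -30.3, 47.8]
eef_rot: [3.119, 0.005, 3.069]
ft_force: [-0.7, 0.0, -1.3]
width: 0.559
```

```bash
python3 need.py
```

```text
plate [545.18 -30.25  45.65] [ 0.0001  0.0178 -0.0718] world d [-0.28  0.15 -0.65] roll 0.0002
tool d cm [0.03  0.011 0.065] ft [-0.65  0.04 -1.3 ] [-0.07  0.08  0.01]
```

>>> move_arm --steps '[{"delta_pos":[0,0,0.06],"roll":0},{"delta_pos":[0,0,0],"roll":0}]'

```text
time_s: 10.18
tool_pos: [547.5, -30.3, 47.4]
eef_rot: [3.119, 0.005, 3.069]
ft_force: [-1.6, 0.0, -0.4]
width: 0.564
```

>>> move_arm --steps '[{"delta_pos":[0,0,0],"roll":0},{"delta_pos":[0,0,0],"roll":0},{"delta_pos":[0,0,0],"roll":0},{"delta_pos":[0,0,0],"roll":0},{"delta_pos":[0,0,0],"roll":0},{"delta_pos":[0,0,0],"roll":0},{"delta_pos":[0,0,0],"roll":0},{"delta_pos":[0,0,0],"roll":0}]' --fingers 90

```text
time_s: 10.85
tool_pos: [548.3, -30.4, 48.5]
eef_rot: [3.119, 0.008, 3.069]
ft_force: [-0.7, 0.5, 0.8]
width: 0.899
```

>>> move_arm --steps '[{"delta_pos":[0,0,-1],"roll":0},{"delta_pos":[0,0,-2],"roll":0},{"delta_pos":[0,0,-3],"roll":0},{"delta_pos":[0,0,-3],"roll":0},{"delta_pos":[0,0,-3],"roll":0},{"delta_pos":[0,0,0],"roll":0}]'

```text
time_s: 11.35
tool_pos: [545.7, -33.0, 175.1]
eef_rot: [3.119, 0.004, 3.069]
ft_force: [-0.0, 0.3, 0.6]
width: 0.898
```

```bash
python3 snap.py w5
python3 - <<'E'
from t import *
cal,tp,er=pickle.load(open("pics/w5.pkl","rb"))
for x in(-42,42):
    c,s=np.cos(.072),np.sin(.072); P=np.array([544.9+c*x,-30.1-s*x,0]); print([proj(cal,P+[0,0,z]).round(1) for z in(57,63)])
im=cv2.imread("pics/w5.png"); im=cv2.convertScaleAbs(im,alpha=1.8,beta=15); cv2.imwrite("pics/w5b.png",im)
E
```

```text
[545.68 -32.99 175.14] [3.1188 0.0037 3.0693]
[array([321.8, 147.1]), array([321.9, 148.1])]
[array([321.8, 227.4]), array([321.9, 230. ])]
```

View pics/w5b.png

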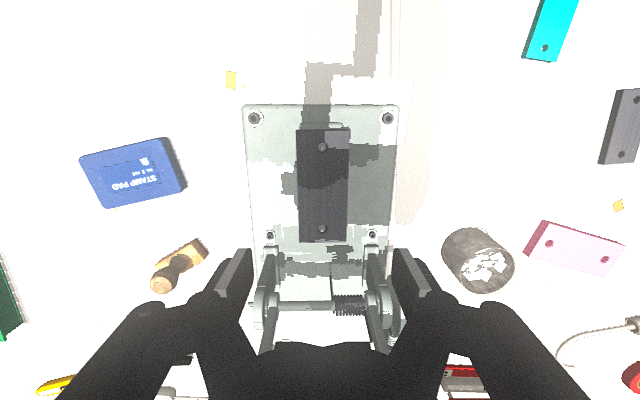

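The plate lies flat and square on the bed (x 297–349, y 130–241), with the pins in both holes at (322,147) and (322,228). Stamp, tin and ink pad look unmoved. Now rise and turn for the handle.

>>> move_arm --steps '[{"delta_pos":[2,0,-3],"roll":0},{"delta_pos":[2,0,-3.5],"roll":0},{"delta_pos":[1,0,-3.5],"roll":0},{"delta_pos":[0,0,-3.5],"roll":0},{"delta_pos":[0,0,-3.5],"roll":0},{"delta_pos":[0,0,-2],"roll":0},{"delta_pos":[0,0,0],"roll":0}]'

```text
time_s: 11.98
tool_pos: [489.8, -33.3, 367.4]
eef_rot: [3.119, -0.005, 3.069]
ft_force: [1.3, 0.0, 1.2]
width: 0.901
```

>>> move_arm --steps '[{"delta_pos":[0,0,0],"roll":0.121},{"delta_pos":[0,0,0],"roll":0.121},{"delta_pos":[0,0,0],"roll":0.121},{"delta_pos":[0,0,0],"roll":0.121},{"delta_pos":[0,0,0],"roll":0.121},{"delta_pos":[0,0,0],"roll":0.121},{"delta_pos":[0,0,0],"roll":0.121}]'

```text
time_s: 12.57
tool_pos: [489.3, -33.2, 362.4]
eef_rot: [3.134, -0.024, 2.199]
ft_force: [-0.2, -0.2, -0.0]
width: 0.896
```

>>> move_arm --steps '[{"delta_pos":[0,0,0],"roll":0.121},{"delta_pos":[0,0,0],"roll":0.121},{"delta_pos":[0,0,0],"roll":0.121},{"delta_pos":[0,0,0],"roll":0.121},{"delta_pos":[0,0,0],"roll":0.121},{"delta_pos":[0,0,0],"roll":0.121},{"delta_pos":[0,0,0],"roll":0}]'

```text
time_s: 13.15
tool_pos: [488.3, -32.9, 353.2]
eef_rot: [-3.119, -0.023, 1.442]
ft_force: [0.3, 0.6, -0.7]
width: 0.897
```

>>> move_arm --steps '[{"delta_pos":[0.3,2,-0.3],"roll":-0.057},{"delta_pos":[0.2,3,-0.3],"roll":0},{"delta_pos":[0.2,3,-0.2],"roll":0},{"delta_pos":[0.2,3,0],"roll":0},{"delta_pos":[0.2,3,0],"roll":0},{"delta_pos":[0,2,0],"roll":0},{"delta_pos":[0,0,0],"roll":0}]'

```text
time_s: 13.73
tool_pos: [654.4, -32.5, 352.0]
eef_rot: [-3.117, -0.025, 1.533]
ft_force: [-0.9, 0.2, -0.3]
width: 0.899
```

>>> move_arm --steps '[{"delta_pos":[-0.3,0.3,0],"roll":0.034},{"delta_pos":[-0.2,0.2,0.5],"roll":0},{"delta_pos":[0,0,0.5],"roll":0},{"delta_pos":[0,0,0],"roll":0}]'

```text
time_s: 14.07
tool_pos: [659.0, -37.4, 336.5]
eef_rot: [-3.11, -0.025, 1.512]
ft_force: [1.2, -0.9, -0.4]
width: 0.898
```

Run:
```python
from h import *
print(r.sense()['tool_pos'])
a=imaging.camera("wrist")[:,:,::-1]; b=imaging.camera("side")[:,:,::-1]
b=cv2.resize(b[60:260,200:420],None,fx=2,fy=2)
a=cv2.resize(a,None,fx=.55,fy=.55); c=np.zeros((400,800,3),np.uint8); c[:220,:352]=cv2.convertScaleAbs(a,alpha=1.6); c[:400,355:795]=b; cv2.imwrite("pics/v10.png",c)
```

```text
[658.96557464 -37.43904805 336.51473748]
```

View pics/v10.png

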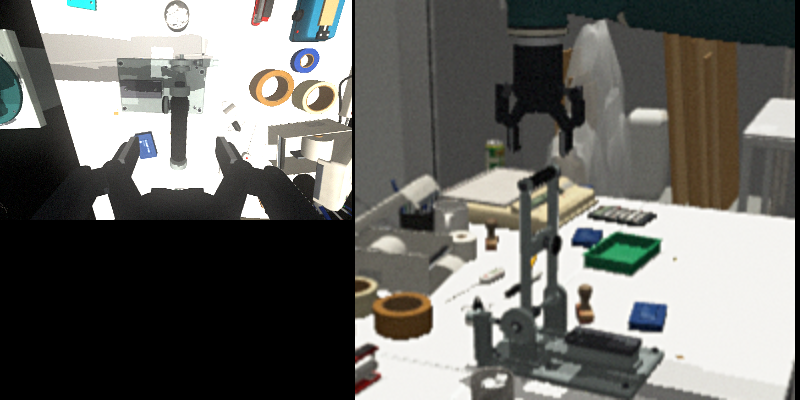

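Wrist view: the handle bar (179,130 in the half-size picture) runs midway between the fingers. The side view shows the gripper above the handle and the plate on the bed.

>>> move_arm --steps '[{"delta_pos":[0,0,1],"roll":0},{"delta_pos":[0,0,1.2],"roll":0},{"delta_pos":[0,0,1],"roll":0},{"delta_pos":[0,0,0.7],"roll":0},{"delta_pos":[0,0,0],"roll":0},{"delta_pos":[0,0,0],"roll":0}]'

```text
time_s: 14.67
tool_pos: [656.4, -35.9, 295.2]
eef_rot: [-3.113, -0.025, 1.514]
ft_force: [0.1, -0.1, 0.1]
width: 0.901
```

>>> move_arm --steps '[{"delta_pos":[-0.1,0.3,0.4],"roll":0},{"delta_pos":[0,0,0],"roll":0},{"delta_pos":[0,0,0],"roll":0}]'

```text
time_s: 14.92
tool_pos: [659.6, -37.0, 291.1]
eef_rot: [-3.113, -0.025, 1.514]
ft_force: [-0.9, -0.6, 0.6]
width: 0.898
```

>>> move_arm --steps '[{"delta_pos":[0,0,0],"roll":0},{"delta_pos":[0,0,0],"roll":0},{"delta_pos":[0,0,0],"roll":0},{"delta_pos":[0,0,0],"roll":0},{"delta_pos":[0,0,0],"roll":0},{"delta_pos":[0,0,0],"roll":0},{"delta_pos":[0,0,0],"roll":0},{"delta_pos":[0,0,0],"roll":0},{"delta_pos":[0,0,0],"roll":0},{"delta_pos":[0,0,0],"roll":0}]' --fingers 10 --grip_force 50

```text
time_s: 15.75
tool_pos: [659.6, -37.1, 292.4]
eef_rot: [-3.114, -0.025, 1.514]
ft_force: [-1.4, 0.3, 0.1]
width: 0.215
```

>>> move_arm --steps '[{"delta_pos":[0,-0.6,0],"roll":0},{"delta_pos":[0,-1.1,0.05],"roll":0},{"delta_pos":[0,-1.1,0.1],"roll":0},{"delta_pos":[0,-1.1,0.15],"roll":0},{"delta_pos":[0,-1.1,0.2],"roll":0}]'

```text
time_s: 16.17
tool_pos: [610.6, -33.3, 286.8]
eef_rot: [-3.121, -0.026, 1.515]
ft_force: [9.4, -1.1, -5.9]
width: 0.22
```

```bash
cat > lev.py <<'E'
from t import *
s=r.sense(); tp,er=s['tool_pos'],s['eef_rot']; c,sn=np.cos(.072),np.sin(.072)
ex=np.array([c,-sn,0]); ey=np.array([sn,c,0]); p=T(tp,er)[:3,:3]@[0,0,-15]+tp-np.array([659.6,-38.4,87])
f,u,l=-(p@ex),p[2],p@ey; th=np.arctan2(f,u); print('th',th.round(3),'rad',np.hypot(f,u).round(1),'side',l.round(1),'ft',s['ft_force'].round(1),s['width'])
R=T(tp,er)[:3,:3]
for a in np.arange(th+.05,th+.46,.1):  # unit tangents in tool axes, mm per rad/10
    print(a.round(2),(R.T@((-ex*np.cos(a)-np.array([0,0,1])*np.sin(a)))*2.2).round(2),end=';')
E
python3 lev.py
```

```text
th 0.224 rad 220.3 side 1.2 ft [ 9.4 -1.1 -5.9] 0.2200672248316919
0.27 [ 0.02 -2.1   0.64];0.37 [ 0.01 -2.03  0.85];0.47 [ 0.   -1.94  1.04];0.57 [-0.   -1.82  1.23];0.67 [-0.01 -1.69  1.41];
```

>>> move_arm --steps '[{"delta_pos":[0,-1.05,0.3],"roll":0},{"delta_pos":[0,-1.05,0.35],"roll":0},{"delta_pos":[0,-1.0,0.4],"roll":0},{"delta_pos":[0,-1.0,0.45],"roll":0},{"delta_pos":[0,-0.97,0.5],"roll":0},{"delta_pos":[0,-0.95,0.55],"roll":0}]'

```text
time_s: 16.67
tool_pos: [546.6, -28.7, 261.0]
eef_rot: [-3.129, -0.027, 1.515]
ft_force: [7.4, 1.2, -5.2]
width: 0.214
```

```bash
python3 lev.py
```

```text
th 0.54 rad 220.3 side 1.1 ft [ 7.4  1.2 -5.2] 0.21389955284203008
0.59 [-0.   -1.81  1.25];0.69 [-0.01 -1.68  1.42];0.79 [-0.02 -1.53  1.58];0.89 [-0.02 -1.36  1.73];0.99 [-0.03 -1.18  1.85];
```

>>> move_arm --steps '[{"delta_pos":[0,-0.92,0.62],"roll":0},{"delta_pos":[0,-0.9,0.65],"roll":0},{"delta_pos":[0,-0.85,0.7],"roll":0},{"delta_pos":[0,-0.82,0.75],"roll":0},{"delta_pos":[0,-0.78,0.78],"roll":0},{"delta_pos":[0,-0.75,0.8],"roll":0},{"delta_pos":[0,-0.7,0.85],"roll":0}]'

```text
time_s: 17.25
tool_pos: [488.8, -24.4, 210.2]
eef_rot: [3.133, -0.025, 1.515]
ft_force: [6.8, -1.0, -0.7]
width: 0.217
```

```bash
python3 lev.py
```

```text
th 0.892 rad 220.3 side 1.3 ft [ 6.8 -1.  -0.7] 0.21658023797437306
0.94 [-0.02 -1.31  1.77];1.04 [-0.03 -1.12  1.89];1.14 [-0.04 -0.93  1.99];1.24 [-0.04 -0.73  2.08];1.34 [-0.05 -0.52  2.14];
```

>>> move_arm --steps '[{"delta_pos":[0,-0.67,0.87],"roll":0},{"delta_pos":[0,-0.62,0.9],"roll":0},{"delta_pos":[0,-0.58,0.93],"roll":0},{"delta_pos":[0,-0.54,0.96],"roll":0},{"delta_pos":[0,-0.5,0.98],"roll":0},{"delta_pos":[0,-0.45,1.0],"roll":0},{"delta_pos":[0,-0.4,1.02],"roll":0}]'

```text
time_s: 17.83
tool_pos: [452.5, -21.7, 143.5]
eef_rot: [3.112, -0.023, 1.514]
ft_force: [5.6, -1.4, 5.4]
width: 0.21
```

```bash
python3 lev.py
```

```text
th 1.24 rad 220.1 side 1.4 ft [ 5.6 -1.4  5.4] 0.2098911844963467
1.29 [-0.04 -0.67  2.09];1.39 [-0.04 -0.46  2.15];1.49 [-0.05 -0.24  2.19];1.59 [-0.05 -0.02  2.2 ];1.69 [-0.05  0.2   2.19];
```

>>> move_arm --steps '[{"delta_pos":[0,-0.35,1.04],"roll":0},{"delta_pos":[0,-0.28,1.05],"roll":0},{"delta_pos":[0,-0.25,1.06],"roll":0},{"delta_pos":[0,-0.2,1.07],"roll":0},{"delta_pos":[0,-0.15,1.0],"roll":0}]'

```text
time_s: 18.25
tool_pos: [441.7, -20.9, 91.6]
eef_rot: [3.102, -0.02, 1.514]
ft_force: [4.2, -3.4, 4.2]
width: 0.213
```

```bash
python3 lev.py
```

```text
th 1.482 rad 220.1 side 1.5 ft [ 4.2 -3.4  4.2] 0.212909502680264
1.53 [-0.04 -0.17  2.19];1.63 [-0.05  0.05  2.2 ];1.73 [-0.05  0.27  2.18];1.83 [-0.05  0.48  2.15];1.93 [-0.05  0.69  2.09];
```

>>> move_arm --steps '[{"delta_pos":[0,-0.08,0.7],"roll":0},{"delta_pos":[0,-0.05,0.7],"roll":0},{"delta_pos":[0,0,0.6],"roll":0},{"delta_pos":[0,0,0.3],"roll":0}]'

```text
time_s: 18.58
tool_pos: [441.0, -20.9, 66.6]
eef_rot: [3.101, -0.019, 1.514]
ft_force: [-6.7, -2.4, 15.8]
width: 0.212
```

```bash
python3 lev.py
```

```text
th 1.595 rad 219.9 side 1.4 ft [-6.7 -2.4 15.8] 0.2121451932793637
1.65 [-0.04  0.07  2.2 ];1.75 [-0.05  0.29  2.18];1.85 [-0.05  0.51  2.14];1.95 [-0.05  0.72  2.08];2.05 [-0.05  0.92  2.  ];
```

>>> move_arm --steps '[{"delta_pos":[0,0,0.1],"roll":0},{"delta_pos":[0,0,0.1],"roll":0},{"delta_pos":[0,0,0.1],"roll":0},{"delta_pos":[0,0,0.1],"roll":0},{"delta_pos":[0,0,0.1],"roll":0}]'

```text
time_s: 19.0
tool_pos: [441.2, -20.9, 63.3]
eef_rot: [3.102, -0.018, 1.514]
ft_force: [-7.4, -1.4, 17.6]
width: 0.216
```

```bash
python3 lev.py
```

```text
th 1.61 rad 219.9 side 1.4 ft [-7.4 -1.4 17.6] 0.21599643981531125
1.66 [-0.04  0.11  2.2 ];1.76 [-0.05  0.33  2.17];1.86 [-0.05  0.54  2.13];1.96 [-0.05  0.75  2.07];2.06 [-0.05  0.96  1.98];
```

>>> move_arm --steps '[{"delta_pos":[0,0,0],"roll":0},{"delta_pos":[0,0,0],"roll":0},{"delta_pos":[0,0,0.02],"roll":0},{"delta_pos":[0,0,0.02],"roll":0},{"delta_pos":[0,0,0.02],"roll":0},{"delta_pos":[0,0,0.02],"roll":0},{"delta_pos":[0,0,0.02],"roll":0},{"delta_pos":[0,0,0.02],"roll":0}]'

```text
time_s: 19.67
tool_pos: [441.1, -20.9, 65.7]
eef_rot: [3.103, -0.018, 1.514]
ft_force: [-5.3, -1.6, 13.8]
width: 0.213
```

```bash
python3 lev.py; python3 snap.py w6
python3 - <<'E'
from h import *
b=imaging.camera("side")[:,:,::-1]; a=imaging.camera("scene")[:,:,::-1]
f=lambda i,x,y:cv2.resize(i[y:y+133,x:x+133],None,fx=3,fy=3,interpolation=cv2.INTER_CUBIC)
cv2.imwrite("pics/v11.png",cv2.convertScaleAbs(np.hstack([f(a,265,120),f(b,250,150)]),alpha=1.4))
E
python3 lev.py
```

```text
th 1.599 rad 219.9 side 1.4 ft [-5.3 -1.6 13.8] 0.21312552292575404
1.65 [-0.04  0.09  2.2 ];1.75 [-0.05  0.31  2.18];1.85 [-0.05  0.52  2.14];1.95 [-0.05  0.73  2.07];2.05 [-0.05  0.94  1.99];[441.06 -20.92  65.75] [ 3.1028 -0.0182  1.5143]
th 1.599 rad 219.9 side 1.4 ft [-6.3 -0.9 13.7] 0.21715258997753378
1.65 [-0.04  0.09  2.2 ];1.75 [-0.05  0.31  2.18];1.85 [-0.05  0.52  2.14];1.95 [-0.05  0.73  2.07];2.05 [-0.05  0.94  1.99];
```

View pics/v11.png

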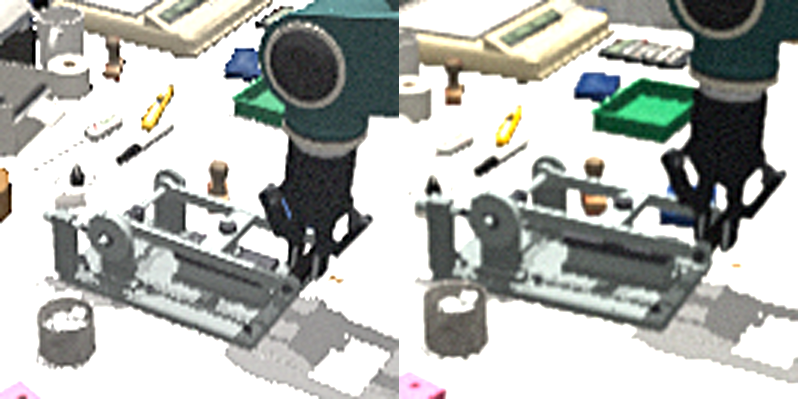

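The lever is level in both views, the gripper is holding the handle, and the bystanders have not moved. I'll press a little deeper for margin and use the hard stop to check the angle.

>>> move_arm --steps '[{"delta_pos":[0,0,0.15],"roll":0},{"delta_pos":[0,0,0.15],"roll":0},{"delta_pos":[0,0,0.15],"roll":0},{"delta_pos":[0,0,0.15],"roll":0},{"delta_pos":[0,0,0.15],"roll":0},{"delta_pos":[0,0,0.15],"roll":0}]'

```text
time_s: 20.32
tool_pos: [441.3, -21.0, 60.5]
eef_rot: [3.104, -0.018, 1.514]
ft_force: [-12.2, -2.1, 26.3]
width: 0.217
```

```bash
python3 lev.py|head -1
```

```text
th 1.623 rad 219.9 side 1.4 ft [-12.2  -2.1  26.3] 0.21709775455097524
```

>>> move_arm --steps '[{"delta_pos":[0,0,0.15],"roll":0},{"delta_pos":[0,0,0.15],"roll":0},{"delta_pos":[0,0,0.15],"roll":0},{"delta_pos":[0,0,0.15],"roll":0}]'

```text
time_s: 20.65
tool_pos: [441.4, -21.0, 59.6]
eef_rot: [3.105, -0.017, 1.515]
ft_force: [-18.3, -1.1, 31.7]
width: 0.212
```

```bash
python3 lev.py|head -1
```

```text
th 1.627 rad 219.8 side 1.4 ft [-18.3  -1.1  31.7] 0.21226229648850428
```

The force rises steeply at an estimated 1.62 rad, which is the hard stop, so the angle estimate is good. Ease off slightly and hold.

>>> move_arm --steps '[{"delta_pos":[0,0,0.0],"roll":0},{"delta_pos":[0,0,0.0],"roll":0},{"delta_pos":[0,0,0.05],"roll":0},{"delta_pos":[0,0,0.05],"roll":0},{"delta_pos":[0,0,0.05],"roll":0}]'

```text
time_s: 21.07
tool_pos: [441.2, -20.9, 62.2]
eef_rot: [3.106, -0.017, 1.515]
ft_force: [-7.9, -2.5, 17.0]
width: 0.215
```

```bash
python3 lev.py|head -1; python3 -c "
from h import *
for i in range(4): imaging.camera('side')
"; python3 lev.py|head -1; python3 -c "
from station import r
print(r.sign_off())"
```

```text
th 1.615 rad 219.9 side 1.4 ft [-7.9 -2.5 17. ] 0.21507302343867502
th 1.615 rad 219.9 side 1.4 ft [-7.5 -2.4 17.4] 0.2156651046976953
the job is handed in; nothing more can be done
None
```

I seated the larger dark grey backplate over both pins, let go of it with the lever upright, then brought the lever down by its handle. I handed the job in at about 21 s with the gripper still holding the lever down; sign-off gave no verdict.

- **Plate:** after release, the wrist view showed it flat and square on the bed with pins in both holes, within about 1 px of prediction. Once the lever came down it covered the plate, so I couldn't check the seating that closely again.
- **Lever:** my last reading was about 1.615 rad, steady over the last 0.2 s, with 17 N of upward force on the tool. Pushing further met the hard stop at an estimated 1.62 rad, which confirms the angle estimate. I inferred the pad's squeeze from the angle and that force; I had no direct reading of it.
- **Bystanders:** the ink pad, rubber stamp and seal tin looked unmoved in the last pictures; I judged this by eye only.
- **Disagreement:** the wrist camera showed the held plate about 4 mm nearer than the robot's position put it, more than the stated 2 mm calibration error. I corrected for it mainly by measuring plate and press with the same camera.

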